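# Feed a vial rack past a sprung lane gate

### The job

The blue vial rack waits in the feed lane in front of the red stop tab of the sprung yellow gate. Lean the gate's yellow rail outward with a fingertip, and while you hold it open push the rack along the lane with your fingers until the whole rack has passed the tab, keeping the tab clear of the rack all the way; then let go, so that the gate closes behind it. Only push: do not grasp or lift the rack or its vials, do not force the rack against the closed gate, and leave everything else alone.

Things in the scene. Friction and masses are not known exactly. Their poses are not given: they have to be found in the camera images.
- lane: Fixed grey feed lane, mm. Origin on the worktop below the stop tab, on the centre line; +x = travel of the rack (away from the robot), +y = left (gate side), z up. Base plate x -185 to 145, y -42 to 66, top z 6 (the rack slides on it). Side walls 4 thick, x -180 to 140, inner faces y +/-36.5, top z 36. Entry end open; end stop (top z 42) with its face at x 130.
- gate (a joint): Hinge of the yellow gate left of the lane: 0 = closed (upright), grows to 0.85 as its top leans outward (+y). Axis parallel to lane x at y 41, z 10 mm. A spring closes it (0.13 N m at 0, 0.27 at 0.6: 2 to 4 N at the rail). Pushing the rack on the tab cannot open it. Below 0.44 the tab may touch a passing rack; 0.55 to 0.7 is good.
- gate_rail (a point): Middle of the top edge, inner face, of the gate's yellow rail; closed at lane (-70, 41, 112) mm. Plate 4 thick, 50 high, parallel to the lane, x -195 to 55, closed z 62 to 112, inner face y 41. A fingertip inside it can slide along its whole length holding it open. At angle a its inner face at height z is at y = 41 + (z-10) tan(a), its top at z = 10 + 102 cos(a).
- gate_tab (a point): Middle of the inner end of the red stop tab; closed at lane (0, 20, 51) mm. Tab 10 long (x -5 to 5), 14 high (z 44 to 58), part of the gate, reaches 16.5 into the lane. When open its highest point stays below z = 65, so fingertips at 68 or higher pass above it.
- rack: Loose blue vial rack, 102 (x) x 69 (y) mm, 0.2 to 0.45 kg plus four 45 g vials; origin at the centre of its underside, axes as the lane's. Cells 62 high; flat end panels front and rear, 65 wide, 98 high (top 104 above the worktop). Stands in the lane with 2 mm play each side, nose 12 to 45 mm before the middle of the tab.
- rack_nose (a point): Middle of the rack's front face (+x), 49 mm above its underside.
- rack_tail (a point): Middle of the rack's rear face (-x), 49 mm above its underside: the face to push.
- vial_a: Loose capped vial, 27 mm wide, 98 mm tall, standing in a cell of the rack; its top is about 107 mm above the worktop. Origin at the middle of its underside.
- vial_b: Loose capped vial, 27 mm wide, 98 mm tall, standing in a cell of the rack; its top is about 107 mm above the worktop. Origin at the middle of its underside.
- vial_c: Loose capped vial, 27 mm wide, 98 mm tall, standing in a cell of the rack; its top is about 107 mm above the worktop. Origin at the middle of its underside.
- vial_d: Loose capped vial, 27 mm wide, 98 mm tall, standing in a cell of the rack; its top is about 107 mm above the worktop. Origin at the middle of its underside.
- beaker: Bystander: glass beaker, 55 mm wide, 70 mm tall. Origin under its middle.
- acid_bottle: Bystander: bottle with red cap, 49 mm wide, 90 mm tall. Origin under its middle.
- spare_vial: Bystander: brown vial with white cap on the worktop, 27 mm wide, 98 mm tall. Origin under its middle.
- petri: Bystander: flat clear dish, 57 mm wide, 13 mm tall. Origin under its middle.
Not all that is in view belongs to the job. Leave any green look-alike of the vial_b alone.

How it is judged (in metres and radians):
On the way, in this order (a step that is already met when the one before it is completed fails the run):
1. a finger holds the gate open while the whole rack is still before the tab (value of joint gate above 0.44 rad and contact force between the fingers and gate above 0.2 N and x of rack_nose in the frame of lane below -0.003 m), for 0.1 s.
2. the rack is half past the tab with the gate still held open by a finger (value of joint gate above 0.44 rad and contact force between the fingers and gate above 0.2 N and x of rack_nose in the frame of lane above 0.035 m and x of rack_tail in the frame of lane below -0.01 m), for 0.05 s.
At the end, for the whole second after the job is handed in: The rack stands flat in the lane (within 6 mm of the centre line, tilt under 0.06 rad, at rest), its rear face at least 3 mm beyond the middle of the stop tab, the gate is closed again behind it (under 0.06 rad), and all four vials stand in the rack (x of rack_tail in the frame of lane above 0.003 m and value of joint gate below 0.06 rad and y of rack in the frame of lane between -0.006 and 0.006 m and z of rack in the frame of lane below 0.01 m and angle between rack's own z axis and vertical below 0.06 rad and linear speed of rack below 0.02 m/s and angle between each of vial_a, vial_b, vial_c, vial_d's own z axis and vertical below 0.2 rad and z of each of vial_a, vial_b, vial_c, vial_d in the frame of rack below 0.012 m and horizontal distance between each of vial_a, vial_b, vial_c, vial_d and rack below 0.06 m); the robot touches nothing.
It fails at once if the rack is lifted (10 mm) or tipped over (z of rack in the frame of lane above 0.016 m or angle between rack's own z axis and vertical above 0.25 rad).
It fails at once if a vial is lifted out of the rack (15 mm) (z of any of vial_a, vial_b, vial_c, vial_d in the frame of rack above 0.018 m).
It fails at once if the gate is let back onto the rack while the rack is passing the tab (x of rack_nose in the frame of lane above 0 m and x of rack_tail in the frame of lane below 0 m and value of joint gate below 0.42 rad).
It fails at once if the rack is forced against the gate (over 20 N) (contact force between rack and gate above 20 N).
It fails at once if a bystander is moved by more than 20 mm (distance of any of beaker, acid_bottle, spare_vial, petri from where it was at the start of the episode above 0.02 m).
It also fails if it takes over 40 s, if anything falls off the work surface, if the arm or the gripper's body presses on something with over 40 N, if the wrist force passes 120 N, or if a joint passes its speed limit or range.

### The arm

A 7-joint arm with a two-finger parallel gripper is mounted at the origin on a cart in front of the work surface, level with it; the furniture and walls round the work are solid. World frame = base frame: x ahead of the robot, y to its left, z up, the work surface at z = 0. Lengths are in mm, angles in rad, forces in N, time in s.
With the tool pointing down it reaches from about 375 to 925 mm from the base axis. Payload 3.1 kg.
Tool frame: the origin (TCP) lies between the finger pads; the fingertips stand 14 mm ahead of it and the grasp point (between the pads) lies 5 mm behind it; z points along the fingers, y is the line along which they close (so a half turn about z gives the same grasp; the last joint's range is limited). The gripper opens to 85 mm and grips with 20 to 120 N. Pads are 22 mm wide; open, the fingers measure 114 mm over their backs; the gripper's body (76 mm by 85 mm) begins 54 mm behind the grasp point. The pads swing forward as they close: fully open they stand 13 mm farther back than shut.
Start: joints at [1.188, 0.383, 0.044, 1.598, -0.018, 1.161, -0.05], TCP at [182.647, -623.813, 213.569] pointing down, gripper open.
Joint ranges: [-2.61, 2.61], [-0.41, 2.15], [-1.48, 1.57], [0, 2.5], [-1.57, 4.71], [0.05, 1.97], [-2.85, 2.85]. Speed limits (rad/s): [2.79, 2.79, 3.14, 3.14, 3.14, 3.14, 3.14].

### API

Orientations are given as a unit quaternion [x, y, z, w].
In Python, from cell import ctrl gives the robot as it stands.
- The arm moves only by the tool carry_out, never from a script. Its argument "commands" is a list that holds one entry, the list of rows, each a list of 7 numbers: the turn, a rotation vector about the tool's x, y, z in rad, then the shift along the tool's x, y, z in m, then the closure, from 0 (fully open) to 1 (shut). In form: [[[wx, wy, wz, dx, dy, dz, claw], ...]]. A call has 1 to 10 rows; each row is the pose to reach, as a shift and turn from the pose commanded when the call began, along the tool's axes at that moment; what a row does not reach only later rows make up. A row lasts 1/8 s, in which the tool goes at most 62.5 mm and 10.7 degrees, less where a joint would pass 70% of its speed; a pose out of reach is approached as far as the arm can. A call with a gripper value outside its range is refused whole. The fingers move at their own pace and stop on an object; "squeeze" is the grip in N (left out, the last holds). Time passes only in rows, so rows that repeat a pose let the fingers close. It gives the time, the measured TCP pose, the force, the opening and the grip force at its end, in the units of the state.
- ctrl.get_obs(): the state, without advancing time (a new reading comes with each control period).
- ctrl.camera(name): name is "scene" or "top" or "wrist"; returns a dict with "img" (480x640x3 uint8, red, green, blue), "mtx" (3x3 intrinsics, pixels), "k1" (the pictures are not rectified: a ray, as slopes to the right and down, at radius r is drawn at 1 + k1 r^2 times it, then the intrinsics apply), "xyz" and "orientation" of the camera in the world. Camera axes: x right, y up, looking along -z (the intrinsics and any distortion apply to the point x, -y, -z); pixel columns grow to the right and rows downward; lengths in mm; the calibration is good to about 2 mm. A picture is of the moment at which its call begins. There is no depth.
- ctrl.sign_off(): hands the job in; it is judged then, once.
Trained networks look in the newest picture that a camera, given by its name, has taken for a name from the list of things; names that differ only in an ending like _2 or _b are one class to them, and where a whole thing is asked for, a point or a joint stands for the part that bears it (a point fixed in the world has none). Each returns a list of dicts, best first, with "confidence" (0 to 1); they miss things now and then, are a little off and sometimes report something else, mostly with a low value. They report only what shows in the picture. A call takes as long as a camera call. They do not tell look-alikes from the thing itself.
- ctrl.cut_out(camera, name): "region" (480x640 bool, what is visible of it).
- ctrl.landmark_of(camera, name): "centre" ([x, y, z] in mm, in world coordinates, good to about 4 mm: a listed point, or the origin of a listed thing).
The state is a dict: "time": time; "joint_positions": joint angles; "joint_vel": joint speeds; "effort": joint torques, N m; "tool_pos": TCP position; "eef_rot": TCP orientation; "force": force on the tool from outside, world axes, zero at the start; "ft_torque": the same for the moment, N m; "width": finger opening in mm; "gripper_force": force on a finger pad.
Only numpy, scipy, OpenCV 4.12 (cv2) and the standard library are available. Lean on these libraries where they do the work, as an engineer would, in place of code of your own. Each camera call takes 0.05 s, during which the arm holds its last target. There are 200 camera calls.

## Working session

There is one attempt and no reset: what is moved stays moved. The work goes in short steps, Python scripts to look and compute and a tool call to move; the robot and the scene stay as the last step left them, time stands still between calls to the robot, and variables do not carry over. Pictures are saved under pics/ and viewed, at most 10 in all, crops included, and the job is handed in when it is done.

Besides the shell and the picture viewer there is one more tool, called after "Call:" in YAML: its name, and indented under it one key for each argument. carry_out: Moves the arm, as the interface text tells. Its arguments: {"type":"object","properties":{"commands":{"type":"array"},"squeeze":{"type":"number"}},"required":["commands"]}

```bash
mkdir -p pics; ls
python3 - <<'E'
from cell import ctrl
import cv2,numpy as np
o=ctrl.get_obs();print(o)
for n in ["scene","top"]:
    c=ctrl.camera(n);cv2.imwrite(f"pics/{n}0.png",c["img"][:,:,::-1])
    print(n,c["mtx"].tolist(),c["k1"],c["xyz"],c["orientation"])
    for t in ["lane","gate_rail","gate_tab","rack","rack_nose","rack_tail","vial_a","beaker","acid_bottle","spare_vial","petri"]:
        print(t,[(np.round(r["centre"],1).tolist(),round(r["confidence"],2)) for r in ctrl.landmark_of(n,t)])
E
```

```text
pics
{'time': 0.0, 'joint_positions': array([ 1.18817085,  0.38385313,  0.04383002,  1.5996052 , -0.01791792,
        1.16116729, -0.04992554]), 'joint_vel': array([-0.00036942,  0.00061963, -0.00060246,  0.00018555,  0.00114997,
        0.00010052, -0.00104827]), 'effort': array([ 2.51883366e-04, -4.33456063e+01,  1.02490190e+00, -2.49513960e+01,
        1.05961645e-02,  1.14192901e-02,  8.60570196e-06]), 'tool_pos': array([ 182.36259101, -622.85626862,  212.16095631]), 'eef_rot': array([ 9.89872008e-01,  1.41956558e-01, -2.49045928e-04, -1.29657678e-03]), 'force': array([-0.08989301, -0.55263547,  0.05522526]), 'ft_torque': array([-0.03038289,  0.06669953,  0.02990971]), 'gripper_force': 0.0, 'width': 85.47061396233318}
scene [[544.1329430697284, 0.0, 303.1934813602082], [0.0, 544.1329430697284, 233.73010702008065], [0.0, 0.0, 1.0]] -0.07893696216272221 [-344.95671586  718.48690817  792.60688161] [-0.22261037  0.40562393  0.76655818 -0.44531159]
lane [([562.2, 317.8, -2.6], 0.79)]
gate_rail [([475.5, 321.6, 111.5], 0.69)]
gate_tab [([546.5, 336.9, 52.6], 0.58)]
rack [([485.7, 280.5
[... 455 characters left out ...]
218 [ 334.91008762  202.79721034 1224.88505084] [ 0.05110872 -0.05330918 -0.70476864  0.70558288]
lane [([560.2, 313.1, 0.3], 0.87)]
gate_rail [([473.2, 325.5, 112.1], 0.87)]
gate_tab [([545.0, 333.6, 49.4], 0.87), ([443.4, 283.4, 8.0], 0.64), ([420.0, -98.9, -2.0], 0.49)]
rack [([483.0, 278.1, 7.0], 0.57)]
rack_nose [([526.9, 299.2, 58.5], 0.7)]
rack_tail [([434.5, 257.9, 57.3], 0.64)]
vial_a [([421.3, 128.0, -4.7], 0.7), ([502.9, 307.7, 6.9], 0.65), ([443.8, 279.4, 11.5], 0.56), ([520.9, 277.6, 5.5], 0.51), ([487.7, 266.9, 8.0], 0.48)]
beaker [([546.3, 539.7, -0.9], 0.61)]
acid_bottle [([598.8, 519.9, 1.6], 0.6)]
spare_vial [([430.4, 19.9, 0.9], 0.48)]
petri [([418.0, -101.3, -2.5], 0.61)]
```

View pics/scene0.png

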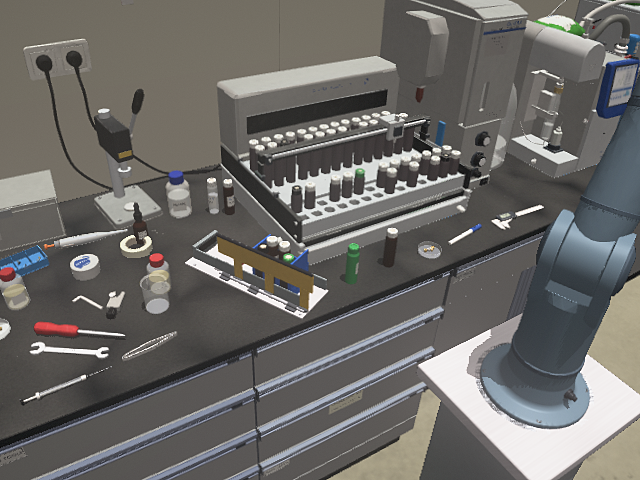

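View pics/top0.png

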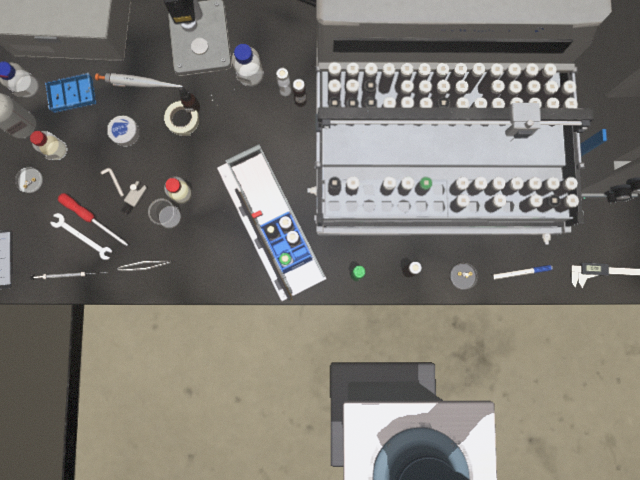

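The top view shows the lane running from about (310,285) to (240,155). The rail is on its left and the red tab is at (257,214). The rack is around (285,243), and the rail side is free near the tail. The free-standing green vial at (359,271) is the look-alike, and my path stays away from it. Next I fit the lane pose.

```bash
cat > h.py <<'E'
import numpy as np,cv2
from scipy.spatial.transform import Rotation as R
def proj(c,P):
    M=R.from_quat(c["orientation"]).as_matrix()
    q=(np.atleast_2d(P)-c["xyz"])@M*[1,-1,-1]
    return cv2.projectPoints(q.astype(float),np.zeros(3),np.zeros(3),c["mtx"],np.array([c["k1"],0,0,0.]))[0][:,0]
def ray(c,uv):
    n=cv2.undistortPoints(np.array(uv,float).reshape(-1,1,2),c["mtx"],np.array([c["k1"],0,0,0.]))[:,0]
    return np.c_[n[:,0],-n[:,1],-np.ones(len(n))]@R.from_quat(c["orientation"]).as_matrix().T
def hit(c,uv,z):
    d=ray(c,uv);return c["xyz"]+d*((z-c["xyz"][2])/d[:,2:])
def lane2w(p,P):
    P=np.atleast_2d(P).astype(float);c,s=np.cos(p[2]),np.sin(p[2])
    return np.c_[p[0]+c*P[:,0]-s*P[:,1],p[1]+s*P[:,0]+c*P[:,1],P[:,2]]
E
python3 - <<'E'
from cell import ctrl
from h import *
from scipy.optimize import least_squares
pts={"lane":(0,0,0),"gate_rail":(-70,41,112),"gate_tab":(0,20,51)}
o=[];L=[];cs={}
for n in ["top","scene"]:
    c=cs[n]=ctrl.camera(n)
    for k,v in pts.items():
        for r in ctrl.landmark_of(n,k)[:1]: o.append(r["centre"]);L.append(v)
    m=ctrl.landmark_of(n,"rack_nose")[0]["centre"],ctrl.landmark_of(n,"rack_tail")[0]["centre"]
    print(n,m)
o=np.array(o)
f=least_squares(lambda p:(lane2w(p,L)-o)[:,:2].ravel(),[558,314,.45]).x
print(f)
# refine yaw on long edges: outline points overlay
for n,(x0,y0,s) in {"top":(205,135,3.4),"scene":(175,215,4)}.items():
    c=cs[n];w,h=(160,175) if n=="top" else (165,110)
    im=cv2.resize(np.ascontiguousarray(c["img"][y0:y0+h,x0:x0+w,::-1]),None,fx=s,fy=s,interpolation=cv2.INTER_CUBIC)
    for q,col in (([(-185,-42,6),(145,-42,6),(145,66,6),(-185,66,6)],(0,255,0)),([(-195,41,112),(55,41,112),(55,41,62),(-195,41,62)],(255,0,255))):
        u=(proj(c,lane2w(f,q))-[x0,y0]+.5)*s
        cv2.polylines(im,[np.round(u*16).astype(int)],True,col,1,cv2.LINE_AA,4)
    cv2.imwrite(f"pics/{n}1.png",im)
np.save("lane.npy",f)
E
```

```text
top ([528.8, 300.6, 56.8], [474.1, 321.1, 112.0])
scene ([533.5, 304.8, 57.0], [436.8, 253.4, 56.6])
[5.56701701e+02 3.16555429e+02 4.37652195e-01]
```

View pics/top1.png

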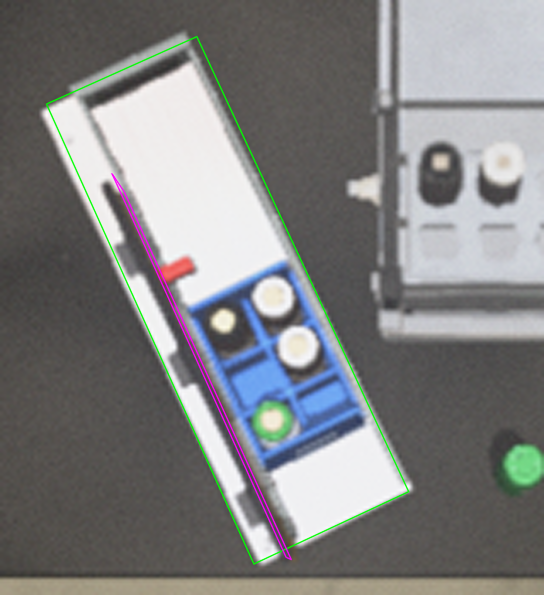

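View pics/scene1.png

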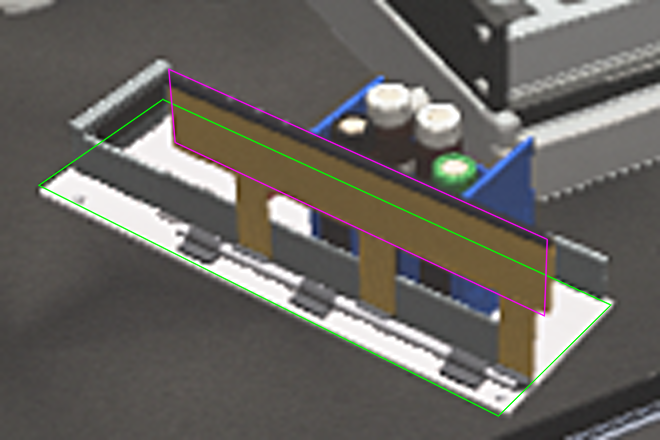

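Run:
```python
from cell import ctrl
from h import *
from scipy.optimize import least_squares
f0=np.load("lane.npy")
T=ctrl.camera("top");S=ctrl.camera("scene")
A=np.array([(255,562),(43,110),(409,490)])/3.4+[205,135]-.5
B=np.array([(508,413),(38,187),(611,303)])/4+[175,215]-.5
P=[(-185,66,6),(145,66,6),(-185,-42,6)]
f=least_squares(lambda p:np.r_[proj(T,lane2w(p,P))-A,proj(S,lane2w(p,P))-B].ravel(),f0).x
for nm,c,U in(("t",T,A),("s",S,B)):
    print(nm,least_squares(lambda p:(proj(c,lane2w(p,P))-U).ravel(),f0).x,(proj(c,lane2w(f,P))-U).round(1).tolist())
print(f);np.save("lane.npy",f)
# rack tail panel top ends, pixels from crops -> lane x
for c,uv in((T,np.array([(268,470),(362,422)])/3.4+[205,135]-.5),(S,np.array([(533,140)])/4+[175,215]-.5)):
    w=hit(c,uv,104)[:,:2]-f[:2];cs,sn=np.cos(f[2]),np.sin(f[2])
    print("tail lane",(w@np.array([[cs,-sn],[sn,cs]])).round(1).tolist())
c=ctrl.camera("top");r=ctrl.landmark_of("top","rack_tail");w=np.array([np.array(q["centre"])[:2]-f[:2] for q in r]);print((w@np.array([[cs,-sn],[sn,cs]])).round(1))
w=np.array([[436.3,253.4],[434.5,257.9],[485.7,280.5],[483,278.1],[533,304],[528,300]])-f[:2];print((w@np.array([[cs,-sn],[sn,cs]])).round(1).tolist())
for P in([-170,-8],[-170,38]):print(P,lane2w(f,[*P,0]).round(1))
```

```text
t [5.55818196e+02 3.17812723e+02 4.51792179e-01] [[0.7, 0.8], [-0.1, -0.6], [0.6, -0.0]]
s [5.55884198e+02 3.16013595e+02 4.55828208e-01] [[-1.3, 0.4], [-0.3, 0.4], [0.4, -0.1]]
[5.55670614e+02 3.16970057e+02 4.53190371e-01]
tail lane [[-143.0, 31.2], [-141.7, -30.5]]
tail lane [[-137.1, -30.6]]
[[-134.5   -1.7]
 [ 127.4  164.2]]
[[-135.2, -4.9], [-134.8, -0.1], [-78.9, -2.2], [-82.4, -3.1], [-26.1, -1.7], [-32.3, -3.1]]
[-170, -8] [[406.3 235.3   0. ]]
[-170, 38] [[386.2 276.7   0. ]]
```

```bash
cat >> h.py <<'E'
def plan(ctrl,W,yaw=0):
    o=ctrl.get_obs();M=R.from_quat(o["eef_rot"]).as_matrix()
    print("tcp",o["tool_pos"].round(1),"yaw",np.arctan2(M[1,0],M[0,0]).round(4),"down",M[:,2].round(3))
    for w in W: print(w,((np.array(w)-o["tool_pos"])@M).round(0).tolist())
E
python3 - <<'E'
from cell import ctrl
from h import *
plan(ctrl,[(440,-250,260),(450,0,260),(416,231,260)])
E
```

```text
tcp [ 182.7 -623.8  213.6] yaw 0.2849 down [ 0. -0. -1.]
(440, -250, 260) [352.0, -286.0, -46.0]
(450, 0, 260) [432.0, -524.0, -46.0]
(416, 231, 260) [464.0, -755.0, -46.0]
```

Call:
carry_out:
  commands:
    - [[0,0,0,0.044,-0.036,-0.02,0.235],[0,0,0,0.088,-0.072,-0.046,0.235],[0,0,0,0.132,-0.107,-0.046,0.235],[0,0,0,0.176,-0.143,-0.046,0.235],[0,0,0,0.22,-0.179,-0.046,0.235],[0,0,0,0.264,-0.215,-0.046,0.235],[0,0,0,0.308,-0.25,-0.046,0.235],[0,0,0,0.352,-0.286,-0.046,0.235],[0,0,-0.08,0.37,-0.34,-0.046,0.235],[0,0,-0.168,0.388,-0.394,-0.046,0.235]]

```text
time: 3.25
tool_pos: [444.7, -134.7, 259.8]
eef_rot: [0.974, 0.226, 0.0, 0.0]
force: [0.5, 0.5, -0.2]
width: 65.4
gripper_force: 0.0
```

Run:
```python
from cell import ctrl
from h import *
plan(ctrl,[(450,0,260),(416,231,260),(416,231,150)]);print(ctrl.get_obs()["width"])
```

```text
tcp [ 444.7 -134.7  259.8] yaw 0.4561 down [ 0.001 -0.    -1.   ]
(450, 0, 260) [64.0, -119.0, -0.0]
(416, 231, 260) [135.0, -341.0, -0.0]
(416, 231, 150) [135.0, -341.0, 110.0]
65.37663408536419
```

Call:
carry_out:
  commands:
    - [[0,0,0,0.032,-0.05,0,0.235],[0,0,0,0.064,-0.1,0,0.235],[0,0,0,0.082,-0.155,0,0.235],[0,0,0,0.1,-0.212,0,0.235],[0,0,0,0.117,-0.27,0,0.235],[0,0,0,0.13,-0.325,0.0,0.235],[0,0,0,0.135,-0.341,0.05,0.235],[0,0,0.003,0.135,-0.341,0.1,0.235],[0,0,0.003,0.135,-0.341,0.11,0.235]]

```text
time: 4.38
tool_pos: [413.6, 227.6, 146.6]
eef_rot: [0.975, 0.224, -0.004, 0.001]
force: [-0.5, 0.7, -0.4]
width: 65.4
gripper_force: 0.0
```

Run:
```python
from cell import ctrl
from h import *
f=np.load("lane.npy")
plan(ctrl,[(416,231,83)])
w=ctrl.camera("wrist");t=ctrl.camera("top")
a=cv2.resize(np.ascontiguousarray(w["img"][:,:,::-1]),(400,300));b=cv2.resize(np.ascontiguousarray(t["img"][135:315,175:415,::-1]),(400,300),interpolation=cv2.INTER_CUBIC)
cv2.imwrite("pics/m2.png",np.hstack([a,b]))
```

```text
tcp [413.6 227.6 146.6] yaw 0.4509 down [-0.007 -0.003 -1.   ]
(416, 231, 83) [4.0, -2.0, 64.0]
```

View pics/m2.png

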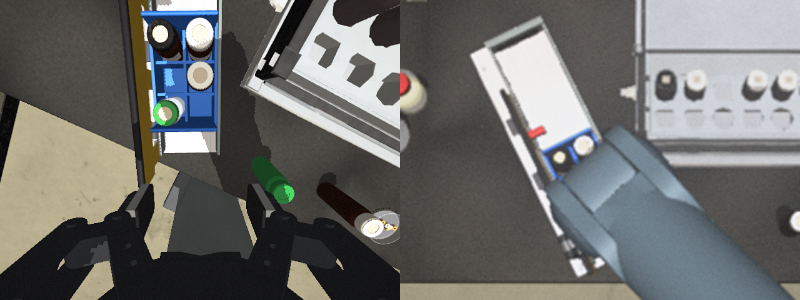

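The left panel (wrist view) shows the rack's tail at row ~130 and the yellow rail along columns 135–147. The left fingertip is at (145,195), close to the rail. I'll check that clearance by projection.

Run:
```python
from cell import ctrl
from h import *
f=np.load("lane.npy")
w=ctrl.camera("wrist");plan(ctrl,[(416,231,83)])
o=ctrl.get_obs();M=R.from_quat(o["eef_rot"]).as_matrix()
im=np.ascontiguousarray(w["img"][:,:,::-1])
def dots(P,col):
    for u in proj(w,P): cv2.circle(im,tuple(int(v) for v in u),3,col,-1)
tool=lambda q:o["tool_pos"]+np.array(q,float)@M.T
# expected fingertip corners: inner pad y=-/+32.7, back -/+47, tip ahead 8, pad x +-11
dots(np.array([tool((x,s*y,z)) for x in(-11,11) for s in(-1,1) for y in(32.7,47) for z in (8,)]),(0,0,255))
dots(lane2w(f,[(x,41,112) for x in range(-195,56,25)]),(255,0,255))
dots(lane2w(f,[(-137,y,104) for y in(-32.5,32.5)]),(0,255,255))
cv2.imwrite("pics/w3.png",im[:,100:])
cs,sn=np.cos(f[2]),np.sin(f[2]);print("tcp lane",((o["tool_pos"][:2]-f[:2])@np.array([[cs,-sn],[sn,cs]])).round(1))
```

```text
tcp [417.4 229.1 150.5] yaw 0.449 down [ 0.001  0.001 -1.   ]
(416, 231, 83) [-0.0, -2.0, 68.0]
tcp lane [-162.8  -18.4]
```

View pics/w3.png

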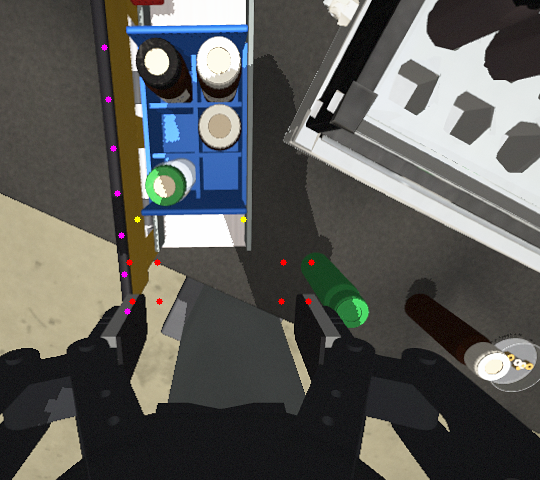

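Run:
```python
from cell import ctrl
from h import *
w=ctrl.camera("wrist");o=ctrl.get_obs();M=R.from_quat(o["eef_rot"]).as_matrix()
print("cam in tool",((w["xyz"]-o["tool_pos"])@M).round(1), "cam look in tool",(M.T@R.from_quat(w["orientation"]).as_matrix()@[0,0,-1]).round(3),w["mtx"][0,0])
for z in(-40,-25,-10,0,8,14):
    for y in (-47,-32.7,32.7): print(z,y,[proj(w,o["tool_pos"]+M@np.array([x,y,z]))[0].round(0).tolist() for x in(-11,11)])
im=np.ascontiguousarray(w["img"][270:400,180:460,::-1])
cv2.imwrite("pics/w4.png",cv2.resize(im,None,fx=2.8,fy=2.8,interpolation=cv2.INTER_CUBIC))
```

```text
cam in tool [ 6.960e+01  1.000e-01 -1.595e+02] cam look in tool [-0.279 -0.001  0.96 ] 341.1337318389841
-40 -47 [[203.0, 355.0], [198.0, 305.0]]
-40 -32.7 [[239.0, 355.0], [235.0, 305.0]]
-40 32.7 [[402.0, 355.0], [406.0, 305.0]]
-25 -47 [[215.0, 335.0], [210.0, 289.0]]
-25 -32.7 [[247.0, 335.0], [244.0, 289.0]]
-25 32.7 [[394.0, 335.0], [397.0, 289.0]]
-10 -47 [[224.0, 319.0], [220.0, 276.0]]
-10 -32.7 [[253.0, 319.0], [251.0, 276.0]]
-10 32.7 [[388.0, 319.0], [390.0, 276.0]]
0 -47 [[229.0, 309.0], [226.0, 269.0]]
0 -32.7 [[257.0, 309.0], [255.0, 269.0]]
0 32.7 [[384.0, 309.0], [386.0, 269.0]]
8 -47 [[233.0, 302.0], [230.0, 264.0]]
8 -32.7 [[260.0, 302.0], [258.0, 264.0]]
8 32.7 [[381.0, 302.0], [384.0, 264.0]]
14 -47 [[236.0, 297.0], [233.0, 260.0]]
14 -32.7 [[262.0, 297.0], [260.0, 260.0]]
14 32.7 [[380.0, 298.0], [382.0, 260.0]]
```

View pics/w4.png

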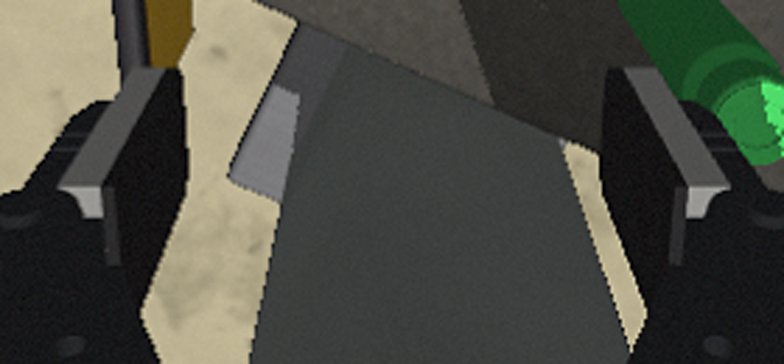

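The wrist crop shows the left fingertip's inner edge at about (180,68) to (188,180) in the crop. That puts the tips farther back along the tool than I assumed. I'll check against the scene camera.

Run:
```python
from cell import ctrl
from h import *
w=ctrl.camera("scene");o=ctrl.get_obs();M=R.from_quat(o["eef_rot"]).as_matrix()
P=proj(w,[o["tool_pos"]+M@np.array([0,y,z]) for y in(-40,40) for z in(-25,0,14)])
x0,y0=int(P[:,0].mean())-90,int(P[:,1].mean())-80;s=4.4
im=cv2.resize(np.ascontiguousarray(w["img"][y0:y0+130,x0:x0+180,::-1]),None,fx=s,fy=s,interpolation=cv2.INTER_CUBIC)
for i,u in enumerate(P): cv2.circle(im,tuple(int(v) for v in (u-[x0,y0]+.5)*s),3,[(0,0,255),(0,255,0),(0,255,255)][i%3],-1)
cv2.imwrite("pics/s5.png",im);print(((P-[x0,y0]+.5)*s).round().tolist())
```

```text
[[356.0, 358.0], [355.0, 403.0], [354.0, 428.0], [451.0, 278.0], [449.0, 322.0], [447.0, 346.0]]
```

View pics/s5.png

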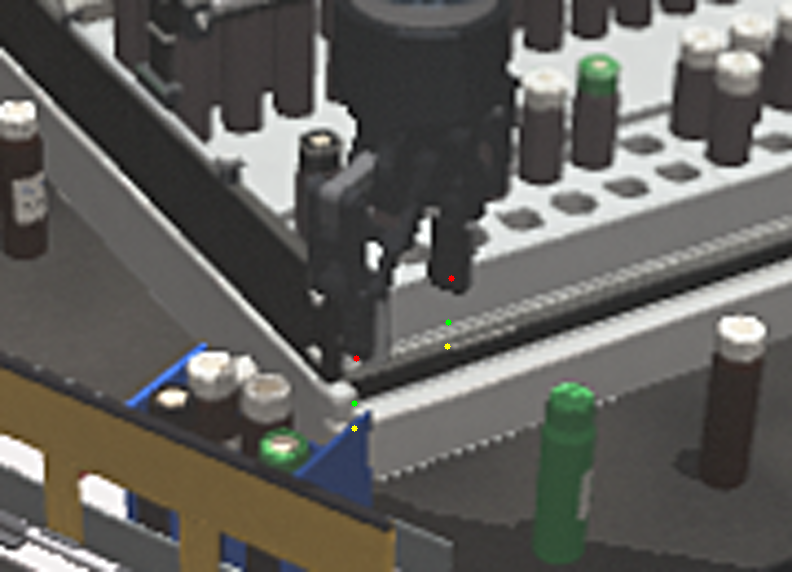

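Both views agree: at this opening the fingertips end about 20 mm behind the reported TCP, at world z ≈ 170. So for tips at about 75 I need TCP z ≈ 55. I can check that later from the gate angle. I descend behind the rack, inside the rail.

Call:
carry_out:
  commands:
    - [[0,0,0,0,0,0.03,0.235],[0,0,0,0,0,0.06,0.235],[0,0,0,0,0,0.085,0.235],[0,0,0,0,0,0.095,0.235],[0,0,0,0,0,0.095,0.235]]

```text
time: 5.25
tool_pos: [417.3, 229.2, 55.4]
eef_rot: [0.975, 0.223, 0.001, -0.0]
force: [-0.7, -0.5, 0.7]
width: 65.2
gripper_force: 0.0
```

```bash
cat >> h.py <<'E'
def lanexy(f,p):
    c,s=np.cos(f[2]),np.sin(f[2]);return ((np.atleast_2d(p)[:,:2]-f[:2])@np.array([[c,-s],[s,c]])).round(1)
def status(ctrl):
    f=np.load("lane.npy");o=ctrl.get_obs()
    print("t",round(o["time"],2),"tcp lane",lanexy(f,o["tool_pos"])[0],"z",o["tool_pos"][2].round(1),"F",o["force"].round(1),"w",round(o["width"],1))
    M=R.from_quat(o["eef_rot"]).as_matrix();print("yawerr",round(float(np.arctan2(M[1,0],M[0,0])-f[2]),4))
    for n in("scene","top"):
        ctrl.camera(n)
        for t in("gate_rail","rack_nose","rack_tail"):
            for r in ctrl.landmark_of(n,t)[:1]: print(n,t,lanexy(f,r["centre"])[0],round(r["centre"][2],1),round(r["confidence"],2))
E
python3 - <<'E'
from cell import ctrl
from h import *
status(ctrl)
w=ctrl.camera("scene");o=ctrl.get_obs();M=R.from_quat(o["eef_rot"]).as_matrix()
P=proj(w,[o["tool_pos"]+M@np.array([0,y,z]) for y in(-40,40) for z in(-25,0,14)])
x0,y0=int(P[:,0].mean())-90,int(P[:,1].mean())-80;s=4.4
im=cv2.resize(np.ascontiguousarray(w["img"][y0:y0+130,x0:x0+180,::-1]),None,fx=s,fy=s,interpolation=cv2.INTER_CUBIC)
cv2.imwrite("pics/s6.png",im);print(((P-[x0,y0]+.5)*s).round().tolist())
E
```

```text
t 5.25 tcp lane [-162.8  -18.3] z 55.4 F [-0.7 -0.5  0.7] w 65.2
yawerr -0.0039
scene rack_nose [-28.8  -1.9] 55.3 0.54
scene rack_tail [-247.2 -211.9] -2.7 0.71
top gate_rail [-65.9  42.5] 115.0 0.91
top rack_nose [-34.5  -0.1] 59.0 0.93
[[355.0, 366.0], [353.0, 406.0], [353.0, 429.0], [445.0, 281.0], [443.0, 321.0], [442.0, 343.0]]
```

View pics/s6.png

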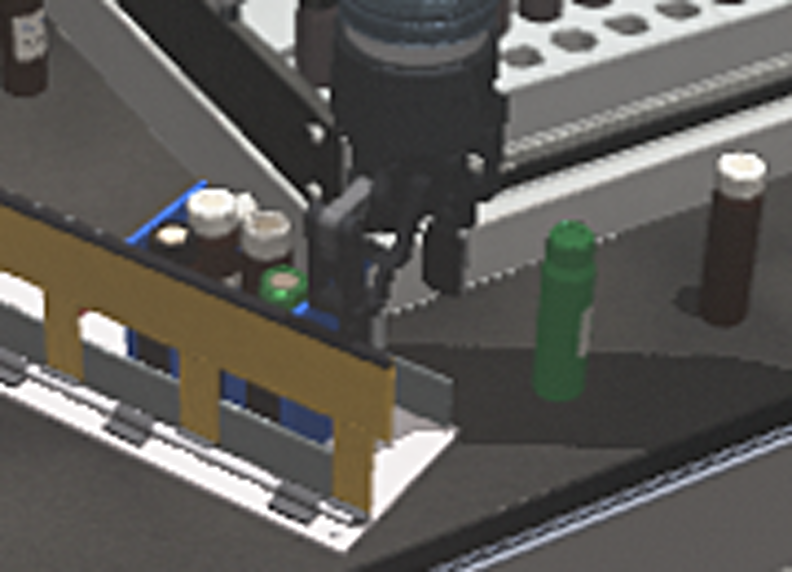

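The left finger hangs inside the rail and the right tip is at (450,293), i.e. tip z ≈ 72. I raise 3 mm and lean the gate open.

Call:
carry_out:
  commands:
    - [[0,0,0,0,-0.01,-0.003,0.235],[0,0,0,0,-0.02,-0.003,0.235],[0,0,0,0,-0.03,-0.003,0.235],[0,0,0,0,-0.04,-0.003,0.235],[0,0,0,0,-0.048,-0.003,0.235],[0,0,0,0,-0.055,-0.003,0.235],[0,0,0,0,-0.055,-0.003,0.235]]

```text
time: 6.58
tool_pos: [392.1, 279.6, 57.8]
eef_rot: [0.975, 0.224, 0.0, -0.0]
force: [-0.6, -1.6, 2.7]
width: 65.4
gripper_force: 1.1
```

Run:
```python
from cell import ctrl
from h import *
status(ctrl)
```

```text
t 6.58 tcp lane [-163.4   38. ] z 57.8 F [-0.6 -1.6  2.7] w 65.4
yawerr -0.0022
scene gate_rail [-71.   92.4] 98.8 0.85
scene rack_nose [-25.9  -4.4] 57.1 0.78
scene rack_tail [-136.5   -3.9] 53.0 0.57
top gate_rail [-68.5  88.3] 101.7 0.78
top rack_nose [-32.9   1.4] 60.4 0.72
top rack_tail [-132.1    2.4] 54.5 0.62
```

Gate ≈ 0.50 rad. I lean it 10 mm further, then start pushing.

Call:
carry_out:
  commands:
    - [[0,0,0,0,-0.006,0,0.235],[0,0,0,0,-0.011,0,0.235],[0,0,0,0.006,-0.011,0,0.235],[0,0,0,0.012,-0.011,0,0.235],[0,0,0,0.018,-0.011,0,0.235],[0,0,0,0.024,-0.011,0,0.235],[0,0,0,0.03,-0.011,0,0.235],[0,0,0,0.036,-0.011,0,0.235],[0,0,0,0.036,-0.011,0,0.235]]

```text
time: 8.1
tool_pos: [419.6, 304.1, 57.2]
eef_rot: [0.975, 0.223, -0.001, -0.0]
force: [-2.2, -2.9, 1.6]
width: 65.4
gripper_force: 2.4
```

Run:
```python
from cell import ctrl
from h import *
status(ctrl)
```

```text
t 8.1 tcp lane [-127.9   48. ] z 57.2 F [-2.2 -2.9  1.6] w 65.4
yawerr -0.0037
scene gate_rail [-70.   98.6] 91.5 0.84
scene rack_nose [-12.3  -3.9] 58.4 0.71
scene rack_tail [-118.2   -5.1] 56.2 0.84
top gate_rail [-306.1 -313.7] -0.2 0.22
top rack_tail [-115.4    1.4] 53.8 0.93
```

Call:
carry_out:
  commands:
    - [[0,0,0,0.008,0,0,0.235],[0,0,0,0.016,0,0,0.235],[0,0,0,0.024,0,0,0.235],[0,0,0,0.032,0,0,0.235],[0,0,0,0.04,0,0,0.235],[0,0,0,0.048,0,0,0.235],[0,0,0,0.056,0,0,0.235],[0,0,0,0.064,0,0,0.235],[0,0,0,0.07,0,0,0.235],[0,0,0,0.07,0,0,0.235]]

```text
time: 9.75
tool_pos: [484.8, 335.1, 57.8]
eef_rot: [0.975, 0.223, 0.001, -0.0]
force: [0.6, -2.2, 0.7]
width: 65.5
gripper_force: 1.5
```

Run:
```python
from cell import ctrl
from h import *
status(ctrl)
```

```text
t 9.75 tcp lane [-55.8  47.3] z 57.8 F [ 0.6 -2.2  0.7] w 65.5
yawerr -0.0037
scene gate_rail [-69.4  99.2] 95.1 0.67
scene rack_nose [63.3 -3.3] 55.5 0.92
top gate_rail [-69.5  95.9] 95.4 0.92
top rack_nose [53.6 -5.3] 58.2 0.61
```

Call:
carry_out:
  commands:
    - [[0,0,0,0.008,0,0,0.235],[0,0,0,0.016,-0.001,0,0.235],[0,0,0,0.024,-0.001,0,0.235],[0,0,0,0.032,-0.001,0,0.235],[0,0,0,0.04,-0.001,0,0.235],[0,0,0,0.047,-0.001,0,0.235],[0,0,0,0.054,-0.001,0,0.235],[0,0,0,0.059,-0.001,0,0.235],[0,0,0,0.059,-0.001,0,0.235]]

```text
time: 11.28
tool_pos: [533.9, 361.3, 57.1]
eef_rot: [0.975, 0.223, -0.002, 0.0]
force: [-3.5, -3.3, 3.1]
width: 65.3
gripper_force: 2.6
```

Run:
```python
from cell import ctrl
from h import *
status(ctrl)
```

```text
t 11.28 tcp lane [-0.2 49.4] z 57.1 F [-3.5 -3.3  3.1] w 65.3
yawerr -0.0025
scene gate_rail [-71.9 101. ] 94.0 0.6
scene rack_nose [114.6  -4.3] 54.8 0.66
top gate_rail [-70.3  99.1] 93.4 0.81
top rack_nose [108.4  -1.8] 57.9 0.58
```

The rack's tail is about +11 past the tab. I push 3 mm more, back off, let the gate follow the finger closed, then lift out.

Call:
carry_out:
  commands:
    - [[0,0,0,0.003,0,0,0.235],[0,0,0,0.003,0,0,0.235],[0,0,0,-0.008,0,0,0.235],[0,0,0,-0.015,0.006,0,0.235],[0,0,0,-0.015,0.016,0,0.235],[0,0,0,-0.015,0.026,0,0.235],[0,0,0,-0.015,0.036,0,0.235],[0,0,0,-0.015,0.046,0,0.235],[0,0,0,-0.015,0.056,0,0.235],[0,0,0,-0.015,0.065,0,0.235]]

```text
time: 12.92
tool_pos: [550.3, 295.9, 57.2]
eef_rot: [0.975, 0.223, -0.0, -0.0]
force: [0.9, 0.3, -0.2]
width: 65.5
gripper_force: 0.0
```

Call:
carry_out:
  commands:
    - [[0,0,0,0,0,0,0.235],[0,0,0,0,0,-0.02,0.235],[0,0,0,0,0,-0.05,0.235],[0,0,0,0,0,-0.09,0.235],[0,0,0,0,0,-0.13,0.235],[0,0,0,-0.04,0,-0.16,0.235],[0,0,0,-0.1,0,-0.16,0.235],[0,0,0,-0.15,0,-0.16,0.235],[0,0,0,-0.15,0,-0.16,0.235]]

```text
time: 14.05
tool_pos: [410.9, 229.5, 217.2]
eef_rot: [0.974, 0.224, -0.001, 0.003]
force: [0.1, 0.4, 0.6]
width: 65.3
gripper_force: 0.0
```

Run:
```python
from cell import ctrl
from h import *
status(ctrl)
a=ctrl.camera("top")["img"][135:315,195:345,::-1];b=ctrl.camera("scene")["img"][205:325,170:350,::-1]
cv2.imwrite("pics/end.png",np.hstack([cv2.resize(np.ascontiguousarray(a),(380,456)),cv2.resize(np.ascontiguousarray(b),(420,456))]))
```

```text
t 14.05 tcp lane [-168.4  -15.3] z 217.2 F [0.1 0.4 0.6] w 65.3
yawerr -0.0004
scene gate_rail [-69.4  41.7] 111.1 0.66
scene rack_nose [120.9  -2.9] 56.7 0.95
scene rack_tail [13.4 -3.6] 56.6 0.66
top gate_rail [-69.4  42.2] 113.0 0.72
top rack_nose [114.6  -2.4] 58.4 0.59
top rack_tail [16.5  1.2] 56.0 0.59
```

View pics/end.png

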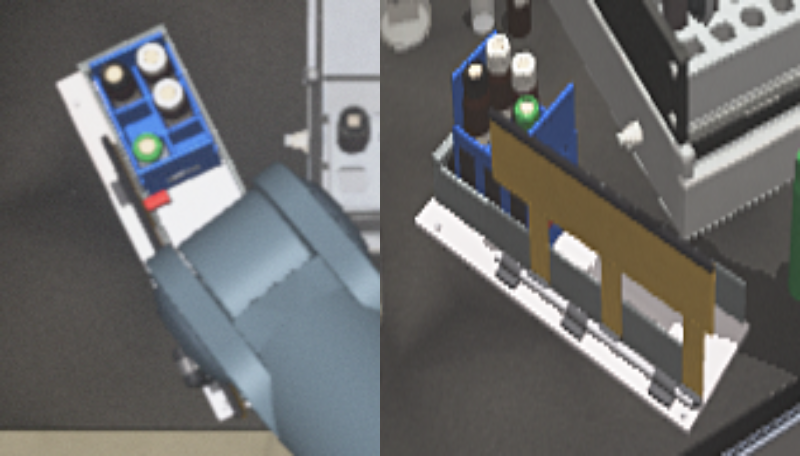

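The rack, with all four vials standing, is past the red tab at (157,200). The gate is upright and the robot touches nothing, so I hand the job in.

```bash
python3 -c "
from cell import ctrl
print(ctrl.sign_off())"
```

```text
the job is handed in; nothing more can be done
None
```

The job is handed in: the rack's rear face is about 15 mm past the tab, the gate is closed behind it, all four vials are standing and the robot touches nothing; no verdict came back.

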